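# One sanding stroke along the clamped board

### The job

Take the sanding block with the sprung sole and set it lengthwise on the board that is wedged in the plywood jig, fully on the board at its hole end. Press the handle about half way down its spring travel and draw the block slowly, in one stroke without lifting, until it is at the other end of the board, never pressing it hard against its stop. Then lift it off and set it back on the bench, sole down, off the jig, and let go.

Things in the scene. Friction and masses are not known exactly. Their poses are not given: they have to be found in the camera images.
- sander: Sanding block: light wood grip bar on an aluminium plate, below it a sprung wooden sole 60 (x) x 100 (y) mm; 80 mm high, 0.28 kg. Origin: centre of the underside of the free sole, z up. Grip bar centred, 34 mm wide (x), 84 mm long (y), from 38 (plate top) to 80 mm above the origin: pinch it across x from above, TCP about 62 mm above the origin.
- sole (a joint): How far the sole is pushed up towards the handle, m: 0 free, 0.014 at the hard stop. The spring gives 3.6 N as it starts to move and 0.6 N more per mm (8 N half way). Pressed by d, the sander's origin is d below the surface it stands on.
- board: Hardwood board to sand, 75 (x) x 265 (y) x 26 mm, fixed in a plywood jig on the bench (base 130 x 340 mm, cleats 12 mm below the board's top). Origin: centre of its underside, 12 mm above the bench; top face 26 mm above the origin. The end with the counterbored hole is at -y, the blue dot nearer +y. Block fully on at an end: its centre 80 mm from the board's. Not the loose board at the back.
There are look-alikes about, which are no part of the job. Leave any pink look-alike of the sander alone.

How it is judged:
By the outcome, as a careful person would: the job done as asked, in the order asked, and still so for the second after the job is handed in, with the robot touching nothing.
It also fails if it takes over 56 s, if anything falls off the work surface, if the arm or the gripper's body presses on something with over 40 N, if the wrist force passes 120 N, or if a joint passes its speed limit or range.

### The arm

A 6-joint arm with a two-finger parallel gripper is mounted at the origin on a cart in front of the work surface, level with it; the furniture and walls round the work are solid. World frame = base frame: x ahead of the robot, y to its left, z up, the work surface at z = 0. Lengths are in m, angles in degrees, forces in N, time in s.
With the tool pointing down it reaches from about 0.3 to 0.75 m from the base axis. Payload 8.5 kg.
Tool frame: the origin (TCP) lies between the finger pads, 19 mm behind the fingertips; this is the grasp point; z points along the fingers, y is the line along which they close (so a half turn about z gives the same grasp; the last joint's range is limited). The gripper opens to 85 mm and grips with 20 to 120 N. Pads are 22 mm wide; open, the fingers measure 114 mm over their backs; the gripper's body (76 mm by 85 mm) begins 54 mm behind the grasp point. The pads swing forward as they close: fully open they stand 13 mm farther back than shut.
Start: joints at [56.706, 21.807, 74.336, -0, 83.858, -12.336], TCP at [0.197, 0.514, 0.25] pointing down, gripper open.
Joint ranges: [-178.18, 178.18], [-50.72, 133.34], [12.68, 142.11], [-81.47, 261.47], [9.98, 163.14], [-165.26, 165.26]. Speed limits (degrees/s): [136.94, 136.94, 180, 180, 180, 180].

### API

Orientations are given as a 3x3 rotation matrix whose columns are the frame's x, y, z axes.
In Python, from rig import env gives the robot as it stands.
- The arm moves only by the tool move_arm, never from a script. Its argument "plan" is a list of rows, each a list of 7 numbers: the turn, a rotation vector about the tool's x, y, z in degrees, then the shift along the tool's x, y, z in cm, then the gripper command: -1 is shut, 1 is fully open, values between are in proportion. In form: [[ax, ay, az, tx, ty, tz, jaw], ...]. A call has 1 to 5 rows; each row is the pose to reach, as a shift and turn from the pose commanded when the call began, along the tool's axes at that moment; what a row does not reach only later rows make up. A row lasts 1/10 s, in which the tool goes at most 50 mm and 8.59 degrees, less where a joint would pass 70% of its speed; a pose out of reach is approached as far as the arm can. A call with a gripper value outside its range is refused whole. The fingers move at their own pace and stop on an object; "squeeze" is the grip in N (left out, the last holds). Time passes only in rows, so rows that repeat a pose let the fingers close. It gives the time, the measured TCP pose, the force, the opening and the grip force at its end, in the units of the state.
- env.observe(): the state, without advancing time (a new reading comes with each control period).
- env.get_image(name): name is "scene" or "top" or "wrist"; returns a dict with "color" (420x560x3 uint8, red, green, blue), "fov_y" (degrees; the focal length in pixels is half the picture's height over the tangent of half this angle, whatever the lens; pixels are square), "cx", "cy" (the principal point, pixels), "R" (3x3) and "t" (3): a world point X has camera coordinates R X + t. Camera axes: x right, y down, z forward; pixel columns grow to the right and rows downward; lengths in m; the calibration is good to about 2 mm. A picture is of the moment at which its call begins. There is no depth.
- env.close_job(): hands the job in; it is judged then, once.
Trained networks look in a picture, given as the dict that the camera call returned (one of the last four; its "shot" number tells which), for a name from the list of things; names that differ only in an ending like _2 or _b are one class to them, and where a whole thing is asked for, a point or a joint stands for the part that bears it (a point fixed in the world has none). Each returns a list of dicts, best first, with "conf" (0 to 1); they miss things now and then, are a little off and sometimes report something else, mostly with a low value. They report only what shows in the picture. A call takes as long as a camera call. They do not tell look-alikes from the thing itself.
- env.outline_of(target, picture): "mask" (420x560 bool, what is visible of it) and "bbox" ([centre column, centre row, width, height] in pixels, round what is visible of it).
- env.tip_of(target, picture): "pixel" ([column, row] in pixels: a listed point, or the origin of a listed thing).
The state is a dict: "time_s": time; "q": joint angles; "qvel": joint speeds; "joint_efforts": joint torques, N m; "position": TCP position; "tool_rot": TCP orientation; "ft_force": force on the tool from outside, world axes, zero at the start; "wrist_torque": the same for the moment, N m; "grip_width": finger opening in m; "gripper_force": force on a finger pad.
Only numpy, scipy, OpenCV 4.12 (cv2) and the standard library are available. Lean on these libraries where they do the work, as an engineer would, in place of code of your own. Each camera call takes 0.05 s, during which the arm holds its last target. There are 200 camera calls.

## Working session

There is one attempt and no reset: what is moved stays moved. The work goes in short steps, Python scripts to look and compute and a tool call to move; the robot and the scene stay as the last step left them, time stands still between calls to the robot, and variables do not carry over. Pictures are saved under pics/ and viewed, at most 10 in all, crops included, and the job is handed in when it is done.

Besides the shell and the picture viewer there is one more tool, called in YAML: its name, and indented under it one key for each argument. move_arm: Moves the arm, as the interface text tells. Its arguments: {"type":"object","properties":{"plan":{"type":"array"},"squeeze":{"type":"number"}},"required":["plan"]}

```bash
mkdir -p pics; ls
cat > h.py <<'E'
import numpy as np,cv2
from rig import env
def ray(p,px,z):
    f=210/np.tan(np.radians(p["fov_y"])/2)
    R=np.array(p["R"]);t=np.array(p["t"])
    d=R.T@np.array([(px[0]-p["cx"])/f,(px[1]-p["cy"])/f,1]);c=-R.T@t
    return c+d*(z-c[2])/d[2]
def proj(p,X):
    f=210/np.tan(np.radians(p["fov_y"])/2)
    c=np.array(p["R"])@np.array(X)+np.array(p["t"])
    return np.array([p["cx"]+f*c[0]/c[2],p["cy"]+f*c[1]/c[2]])
def save(p,n,k=1):
    cv2.imwrite("pics/"+n,cv2.resize(p["color"][:,:,::-1],None,fx=k,fy=k))
E
python3 - <<'E'
from h import *
np.set_printoptions(precision=3,suppress=True)
ims=[]
for n in("scene","top"):
    p=env.get_image(n);ims.append(p["color"]);save(p,n+".png",1.4)
    for o,z in(("sander",0),("board",.012)):
        for r in env.tip_of(o,p):print(n,o,np.round(r["pixel"]),r["conf"],ray(p,r["pixel"],z))
        for r in env.outline_of(o,p):print("  bbox",np.round(r["bbox"]),r["conf"],r["mask"].sum(),cv2.minAreaRect(np.argwhere(r["mask"])[:,::-1].astype(np.float32)))
s=env.observe();print(s)
E
```

```text
pics
scene sander [215. 228.] 0.92 [0.469 0.291 0.   ]
scene sander [375. 246.] 0.76 [0.679 0.044 0.   ]
  bbox [155. 192.  41.  56.] 0.88 1455 ((151.13076782226562, 192.85385131835938), (55.93965530395508, 31.380783081054688), 60.2551155090332)
  bbox [377. 238.  64.  58.] 0.86 2420 ((374.8787841796875, 237.79078674316406), (46.8799934387207, 61.935325622558594), 76.60750579833984)
  bbox [214. 216.  33.  60.] 0.69 1645 ((212.73245239257812, 215.70281982421875), (59.838905334472656, 31.79558753967285), 80.90972137451172)
scene board [333. 304.] 0.58 [ 0.497 -0.017  0.012]
  bbox [337. 304. 153. 112.] 0.81 6761 ((334.1265869140625, 299.73175048828125), (160.57034301757812, 46.710182189941406), 31.607501983642578)
top sander [170. 298.] 0.95 [0.412 0.433 0.   ]
top sander [232. 263.] 0.89 [0.473 0.292 0.   ]
  bbox [339. 162.  36.  48.] 0.93 1302 ((338.41754150390625, 161.88194274902344), (26.67447853088379, 50.97511291503906), 14.470293045043945)
  bbox [235. 264.  53.  41.] 0.9 1347 ((233.3136444091797, 264.04736328125), (48.0, 28.615385055541992), 22.61986541748047)
  bbox [168. 295.  53.  28.] 0.7 1451 ((165.2551727294922, 293.5603942871094), (50.91733169555664, 30.024080276489258), 4.573921203613281)
top board [368. 239.] 0.76 [ 0.492 -0.011  0.012]
  bbox [370. 237. 125.  61.] 0.74 4382 ((370.93682861328125, 235.70416259765625), (36.52119445800781, 123.7835693359375), 76.21839904785156)
{'time_s': 0.5, 'q': array([ 56.706,  21.809,  74.338,   0.   ,  83.858, -12.336]), 'qvel': array([ 0.002,  0.021, -0.046, -0.051,  0.023, -0.037]), 'joint_efforts': array([ -0.003, -44.803, -23.133,  -0.   ,   0.001,  -0.   ]), 'position': array([0.197, 0.514, 0.25 ]), 'tool_rot': array([[-0.934,  0.358, -0.   ],
       [ 0.358,  0.934, -0.   ],
       [ 0.   , -0.   , -1.   ]]), 'ft_force': array([ 0.421, -0.636, -0.106]), 'wrist_torque': array([-0.01 ,  0.041, -0.042]), 'gripper_force': 0.0, 'grip_width': 0.08549675595198224}
```

View pics/scene.png

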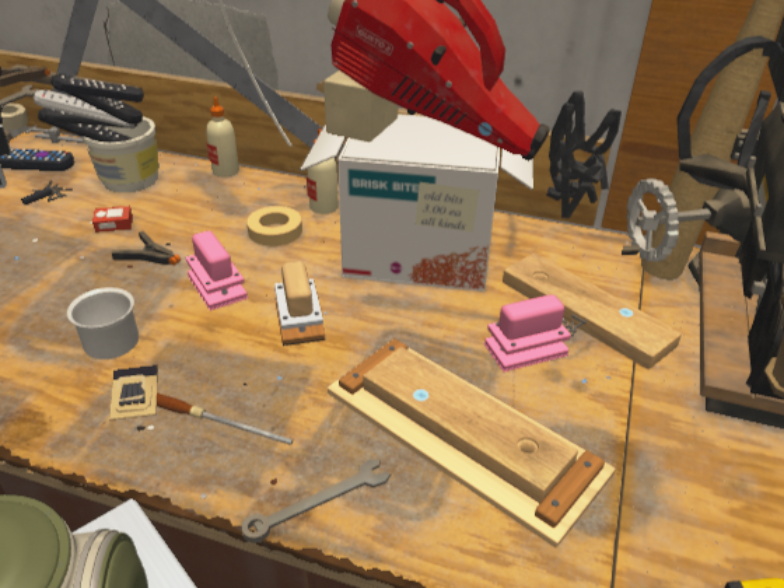

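View pics/top.png

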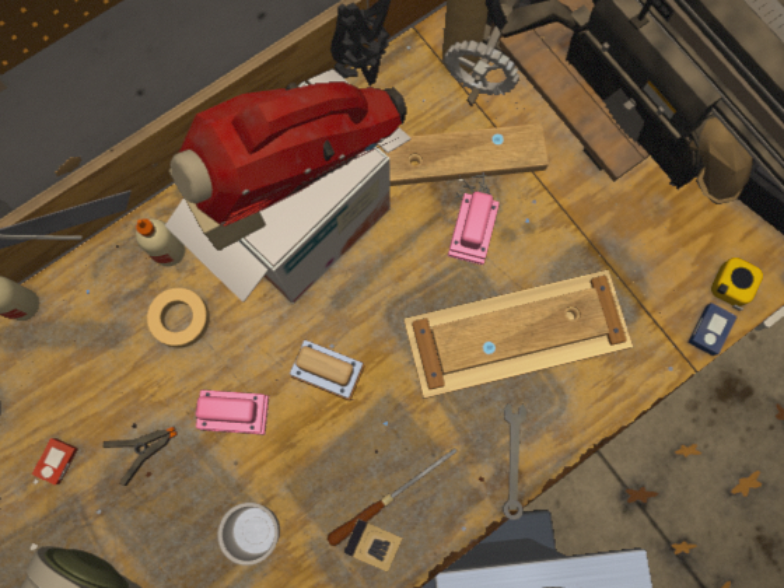

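The real sander is the wood/aluminium one at scene (300,302) and top (327,368), in view pixels. The other two are pink. On the jig board, the hole is at top (572,314) and the blue dot at (489,348).

Run:
```python
from h import *
np.set_printoptions(precision=4,suppress=True)
p=env.get_image("top")
for n,px in(("hole",(572,314)),("dot",(489,348)),("bHoleTop",(592,280)),("bHoleBot",(605,342)),("bDotTop",(429,320)),("bDotBot",(441,374))):
    print(n,ray(p,np.array(px)/1.4,.038))
r=min(env.outline_of("sander",p),key=lambda r:np.hypot(r["bbox"][0]-235,r["bbox"][1]-264))
m=r["mask"].astype(np.uint8)
# grip bar: orange-ish pixels inside
b=cv2.boxPoints(cv2.minAreaRect(np.argwhere(m)[:,::-1].astype(np.float32)))
W=np.array([ray(p,x,.038)[:2] for x in b]);print(W,W.mean(0))
h=cv2.cvtColor(p["color"],cv2.COLOR_RGB2HSV)
g=(m>0)&(h[...,1]>70)
n,l,s,c=cv2.connectedComponentsWithStats(g.astype(np.uint8));i=1+s[1:,4].argmax()
q=cv2.minAreaRect(np.argwhere(l==i)[:,::-1].astype(np.float32));b=cv2.boxPoints(q)
W=np.array([ray(p,x,.075)[:2] for x in b]);print(q,W,W.mean(0),np.linalg.norm(np.diff(W,axis=0),axis=1))
print([np.degrees(np.arctan2(*(W[i+1]-W[i])[::-1])) for i in(0,1)])
```

```text
hole [ 0.511  -0.0987  0.038 ]
dot [0.4719 0.0365 0.038 ]
bHoleTop [ 0.5615 -0.1385  0.038 ]
bHoleBot [ 0.4621 -0.1423  0.038 ]
bDotTop [0.5252 0.123  0.038 ]
bDotBot [0.44   0.1146 0.038 ]
[[0.4622 0.346 ]
 [0.5177 0.3185]
 [0.4689 0.2268]
 [0.4143 0.2551]] [0.4658 0.2866]
((231.0689697265625, 260.82757568359375), (40.85297775268555, 16.3411922454834), 21.801406860351562) [[0.4719 0.3337]
 [0.5022 0.3187]
 [0.4622 0.2434]
 [0.4323 0.2588]] [0.4671 0.2886] [0.0338 0.0853 0.0336]
[np.float64(-26.35593527268324), np.float64(-117.97297832353493)]
```

Run:
```python
from h import *
np.set_printoptions(precision=4,suppress=True)
p=env.get_image("scene")
for n,px,z in(("boxL",(341,272),0),("boxR",(487,287),0),("hole",(527,447),.038),("dot",(421,396),.038),("holeend R",(578,458),.038),("holeend front",(545,490),.038),("dotend back",(404,350),.038),("dotend front",(362,372),.038)):
    print(n,ray(p,np.array(px)/1.4,z))
r=ray(p,np.array((341,272))/1.4,0)
for z in(.1,.15,.2,.25):print(z,proj(p,[*r[:2],z])*1.4)
```

```text
boxL [0.5887 0.3486 0.    ]
boxR [0.7378 0.1699 0.    ]
hole [ 0.5077 -0.0988  0.038 ]
dot [0.4712 0.0377 0.038 ]
holeend R [ 0.5387 -0.1462  0.038 ]
holeend front [ 0.4767 -0.1497  0.038 ]
dotend back [0.5115 0.1135 0.038 ]
dotend front [0.4433 0.117  0.038 ]
0.1 [338.8998 218.0877]
0.15 [337.7564 188.738 ]
0.2 [336.5433 157.5979]
0.25 [335.2538 124.4984]
```

move_arm:
  plan:
    - [0,0,8,-4,-1.4,0,1]
    - [0,0,16,-8,-2.8,0,1]
    - [0,0,24,-12,-4.2,0,1]
    - [0,0,32,-16,-5.6,0,1]
    - [0,0,40,-20,-7,0,1]

```text
time_s: 1.15
position: [0.3595, 0.3754, 0.2502]
tool_rot: [[-0.48, 0.877, 0.0], [0.877, 0.48, 0.0], [0.0, 0.0, -1.0]]
ft_force: [0.4, -0.3, 0.6]
grip_width: 0.0855
gripper_force: 0.0
```

move_arm:
  plan:
    - [0,0,8,-3,1.2,1,1]
    - [0,0,16,-6,2.4,2,1]
    - [0,0,24,-9,3.6,3,1]
    - [0,0,32,-12.8,5.2,4,1]
    - [0,0,40,-12.8,5.2,5,1]

```text
time_s: 1.65
position: [0.4693, 0.2874, 0.1993]
tool_rot: [[0.2, 0.98, 0.001], [0.98, -0.2, -0.001], [-0.0, 0.001, -1.0]]
ft_force: [-0.2, 0.4, 0.2]
grip_width: 0.0856
gripper_force: 0.0
```

move_arm:
  plan:
    - [0,0,8,0,0,0,1]
    - [0,0,16,0,0,0,1]
    - [0,0,16,0,0,0,1]

```text
time_s: 1.95
position: [0.4661, 0.2899, 0.2]
tool_rot: [[0.455, 0.891, -0.0], [0.891, -0.455, -0.0], [-0.0, -0.0, -1.0]]
ft_force: [-0.5, -0.4, 0.2]
grip_width: 0.0855
gripper_force: 0.0
```

Run:
```python
from h import *
np.set_printoptions(precision=4,suppress=True)
p=env.get_image("wrist");save(p,"w1.png",1.4)
s=env.observe();print(s["position"],s["tool_rot"],s["q"])
for r in env.outline_of("sander",p):
    m=r["mask"].astype(np.uint8)
    h=cv2.cvtColor(p["color"],cv2.COLOR_RGB2HSV)
    g=(m>0)&(h[...,1]>70)
    n,l,st,c=cv2.connectedComponentsWithStats(g.astype(np.uint8));i=1+st[1:,4].argmax()
    for nm,M,z in(("whole",m>0,.038),("grip",l==i,.08)):
        q=cv2.minAreaRect(np.argwhere(M)[:,::-1].astype(np.float32));b=cv2.boxPoints(q)
        W=np.array([ray(p,x,z)[:2] for x in b]);d=np.diff(W,axis=0)
        print(nm,r["conf"],q[0],W.mean(0),np.linalg.norm(d,axis=1),np.degrees(np.arctan2(d[:2,1],d[:2,0])))
for r in env.tip_of("sander",p):print(r["pixel"],ray(p,r["pixel"],0),r["conf"])
```

```text
[0.4661 0.29   0.2   ] [[ 0.4506  0.8927  0.0001]
 [ 0.8927 -0.4506  0.    ]
 [ 0.0001  0.0001 -1.    ]] [19.5349 24.0576 79.3797 -0.0003 76.5582 46.3201]
whole 0.77 (123.72233581542969, 50.087650299072266) [0.4182 0.4317] [0.0695 0.0882 0.0757] [ -10.8935 -100.6252]
grip 0.77 (123.72233581542969, 50.087650299072266) [0.4297 0.4196] [0.0593 0.0753 0.0646] [ -10.8935 -100.6252]
whole 0.71 (278.5, 195.5) [0.4672 0.2884] [0.0569 0.1091 0.0627] [ -27.0385 -115.4204]
grip 0.71 (278.0, 203.5) [0.469 0.293] [0.0319 0.0831 0.0348] [ -27.0367 -115.9761]
whole 0.65 (545.5, 319.5) [0.6215 0.0912] [0.0226 0.0399 0.0233] [ -27.0172 -105.9529]
grip 0.65 (545.5, 319.5) [0.6032 0.129 ] [0.0193 0.034  0.0199] [ -27.0172 -105.9529]
[279.6, 186.4] [0.4693 0.2898 0.    ] 0.77
[137.3, 51.7] [0.4177 0.4388 0.    ] 0.61
```

View pics/w1.png

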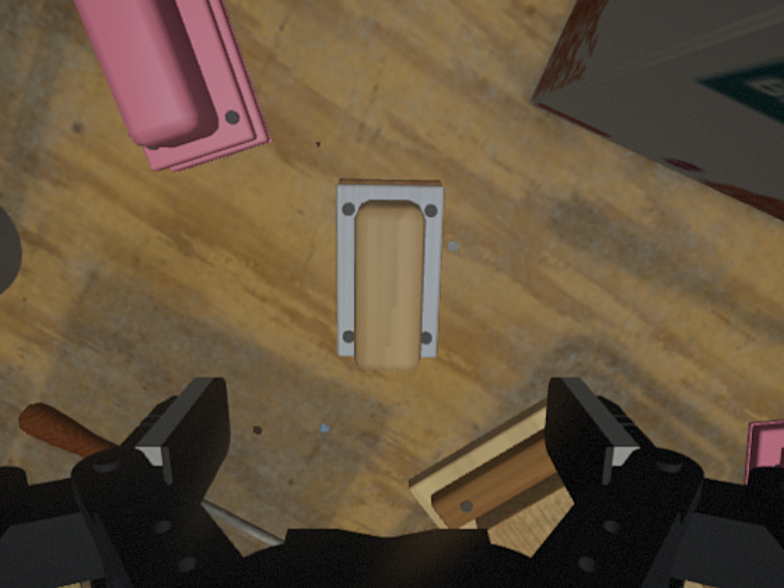

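The sander lies centred between the fingers at about (390,275) in the view, with its long axis square to the closing line. Descend and grip.

move_arm:
  plan:
    - [0,0,0,0.1,0.2,3.5,1]
    - [0,0,0,0.1,0.2,7,1]
    - [0,0,0,0.1,0.2,10,1]
    - [0,0,0,0.1,0.2,12.5,1]
    - [0,0,0,0.1,0.2,13.8,1]
  squeeze: 60

```text
time_s: 2.6
position: [0.4675, 0.2898, 0.06]
tool_rot: [[0.451, 0.893, -0.003], [0.893, -0.451, -0.001], [-0.002, -0.002, -1.0]]
ft_force: [-0.4, 0.3, 0.9]
grip_width: 0.0857
gripper_force: 0.0
```

move_arm:
  plan:
    - [0,0,0,0,0,0,0.5]
    - [0,0,0,0,0,0,0]
    - [0,0,0,0,0,0,-1]
    - [0,0,0,0,0,0,-1]
    - [0,0,0,0,0,0,-1]

```text
time_s: 3.1
position: [0.4686, 0.2902, 0.0629]
tool_rot: [[0.453, 0.892, 0.002], [0.892, -0.453, 0.001], [0.001, 0.001, -1.0]]
ft_force: [-1.0, 0.4, 2.3]
grip_width: 0.0329
gripper_force: 63.4
```

move_arm:
  plan:
    - [0,0,0,0,0,0,-1]
    - [0,0,0,0,0,0,-1]
    - [0,0,0,0,0,0,-1]

```text
time_s: 3.4
position: [0.4686, 0.2902, 0.0623]
tool_rot: [[0.453, 0.891, 0.001], [0.891, -0.453, 0.0], [0.001, 0.001, -1.0]]
ft_force: [1.1, 0.8, 2.7]
grip_width: 0.0333
gripper_force: 63.4
```

move_arm:
  plan:
    - [0,0,0,0,0,-2,-1]
    - [0,0,0,0,0,-5,-1]
    - [0,0,0,0,0,-9,-1]
    - [0,0,0,0,0,-13,-1]
    - [0,0,0,0,0,-16,-1]

```text
time_s: 3.9
position: [0.468, 0.2899, 0.2238]
tool_rot: [[0.453, 0.891, 0.0], [0.891, -0.453, 0.0], [0.0, 0.0, -1.0]]
ft_force: [0.0, 0.0, -2.9]
grip_width: 0.0332
gripper_force: 62.9
```

move_arm:
  plan:
    - [0,0,-3,-2,1.2,0,-1]
    - [0,0,-6,-5,3.1,0,-1]
    - [0,0,-10,-9,5.6,0,-1]
    - [0,0,-14,-13,8.1,0,-1]
    - [0,0,-18,-17,10.5,0,-1]

```text
time_s: 4.4
position: [0.4841, 0.0892, 0.2213]
tool_rot: [[0.153, 0.988, -0.002], [0.988, -0.153, 0.0], [-0.0, -0.002, -1.0]]
ft_force: [0.9, 0.4, -2.0]
grip_width: 0.0334
gripper_force: 63.0
```

Run:
```python
from h import *
np.set_printoptions(precision=4,suppress=True)
s=env.observe();print(s["position"],s["tool_rot"],s["grip_width"],s["ft_force"])
R=s["tool_rot"];print(R.T@(np.array([.5016,-.096,.222])-s["position"])*100, np.degrees(np.arctan2(R[1,0],R[0,0])))
```

```text
[0.4841 0.0892 0.2213] [[ 0.1526  0.9883 -0.0021]
 [ 0.9883 -0.1526  0.0001]
 [-0.0002 -0.0021 -1.    ]] 0.033389231890387235 [ 0.8855  0.433  -2.0114]
[-18.033    4.553   -0.0734] 81.22229151815493
```

move_arm:
  plan:
    - [0,0,-4,-4,1,0,-1]
    - [0,0,-8,-8,2,0,-1]
    - [0,0,-12,-12,3,0,-1]
    - [0,0,-15.5,-16,4,0,-1]
    - [0,0,-15.5,-18,4.5,0,-1]

```text
time_s: 4.9
position: [0.5008, -0.0968, 0.2212]
tool_rot: [[-0.113, 0.994, -0.002], [0.994, 0.113, 0.0], [0.001, -0.002, -1.0]]
ft_force: [0.6, -0.5, -2.9]
grip_width: 0.0332
gripper_force: 62.9
```

move_arm:
  plan:
    - [0,0,0,0,0,0,-1]
    - [0,0,0,0,0,0,-1]

```text
time_s: 5.1
position: [0.5007, -0.0937, 0.2213]
tool_rot: [[-0.113, 0.994, -0.002], [0.994, 0.113, 0.001], [0.001, -0.002, -1.0]]
ft_force: [-0.8, 0.1, -3.2]
grip_width: 0.0335
gripper_force: 62.9
```

Run:
```python
from h import *
np.set_printoptions(precision=4,suppress=True)
s=env.observe();print(s["position"],s["tool_rot"],s["q"],s["ft_force"])
p=env.get_image("wrist");save(p,"w2.png",1.4)
for r in env.outline_of("board",p):print(r["bbox"],r["conf"])
u=np.array([-.114,.993]);v=np.array([u[1],-u[0]]);c=np.array([.4925,-.0165])
im=cv2.resize(p["color"][:,:,::-1],None,fx=1.4,fy=1.4).copy()
for a in(-1,1):
  for b in(-1,1):
    X=c+a*.1325*u+b*.0375*v;x=proj(p,[*X,.038])*1.4;print(a,b,x)
    cv2.circle(im,tuple(int(i) for i in x),4,(0,0,255),1)
cv2.imwrite("pics/w2b.png",im)
```

```text
[ 0.5007 -0.0937  0.2213] [[-0.1129  0.9936 -0.0019]
 [ 0.9936  0.1129  0.0011]
 [ 0.0014 -0.0018 -1.    ]] [-23.9445  19.1795  83.463    0.0154  77.4849 -30.4306] [-0.8356  0.1192 -3.1882]
[278.1, 74.4, 102.0, 145.0] 0.6
-1 -1 [328.0412 355.6287]
-1 1 [448.8263 355.6009]
1 -1 [ 311.8404 -150.0857]
1 1 [ 464.7223 -150.49  ]
```

View pics/w2b.png

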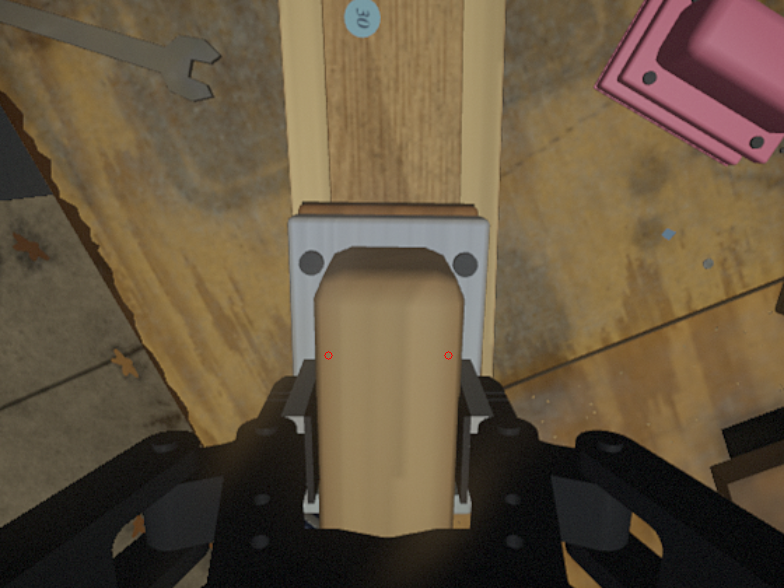

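The view shows the sander in the grip, with the board running up from under it (edges at columns 321–464 in row 0, 330–461 in row 195). That puts the board a few px right of my prediction. I'll check the board's ends in the earlier unobstructed pictures.

Run:
```python
from h import *
u=np.array([-.114,.993]);v=np.array([u[1],-u[0]]);c=np.array([.4925,-.0165])
w=env.get_image("wrist")
for px in((321,1),(330,195),(464,1),(461,195)):
    X=ray(w,np.array(px)/1.4,.038)[:2]-c;print(px,X@u*1000,X@v*1000)
out=[]
for n,(x0,y0) in(("top",(280,185)),("scene",(235,235))):
    p=env.get_image(n);im=cv2.imread("pics/%s.png"%n)
    k=4
    M=np.float32([[k/1.4,0,-k*x0],[0,k/1.4,-k*y0]])
    o=cv2.warpAffine(im,M,(800,600 if n=="scene" else 420),flags=cv2.INTER_CUBIC)
    for a in(-1,1):
      for b in(-1,1):
        X=c+a*.1325*u+b*.0375*v;x=(proj(p,[*X,.038])-[x0,y0])*k
        print(n,a,b,x);cv2.circle(o,tuple(int(i) for i in x),5,(255,0,0),1)
    cv2.imwrite("pics/c_%s.png"%n,o)
```

```text
(321, 1) 66.38687860138575 -35.100315235903466
(330, 195) -33.629425327755754 -33.11226929364917
(464, 1) 66.41110905501986 39.75322095215179
(461, 195) -33.56799649807587 41.915612480378165
top -1 -1 [624.46656581 220.15087822]
top -1 1 [585.98457349  88.37606267]
top 1 -1 [147.10168723 327.44571589]
top 1 1 [114.65801832 192.65628848]
scene -1 -1 [611.83570656 473.53973033]
scene -1 1 [715.97922559 356.90452142]
scene 1 -1 [ 97.67568319 133.45639081]
scene 1 1 [210.85228506  50.57223643]
```

View pics/c_top.png

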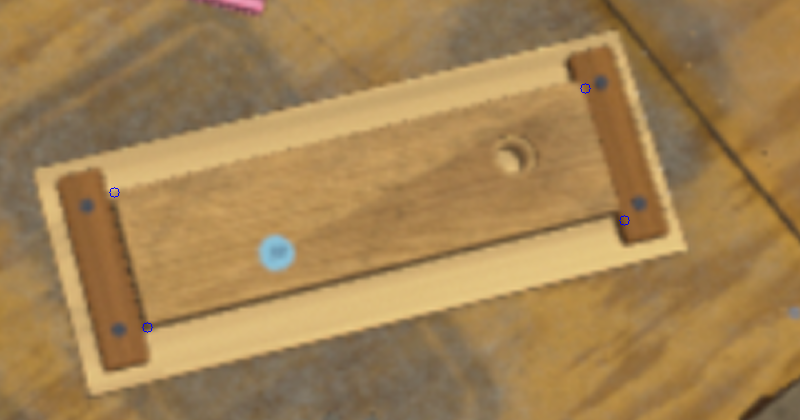

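View pics/c_scene.png

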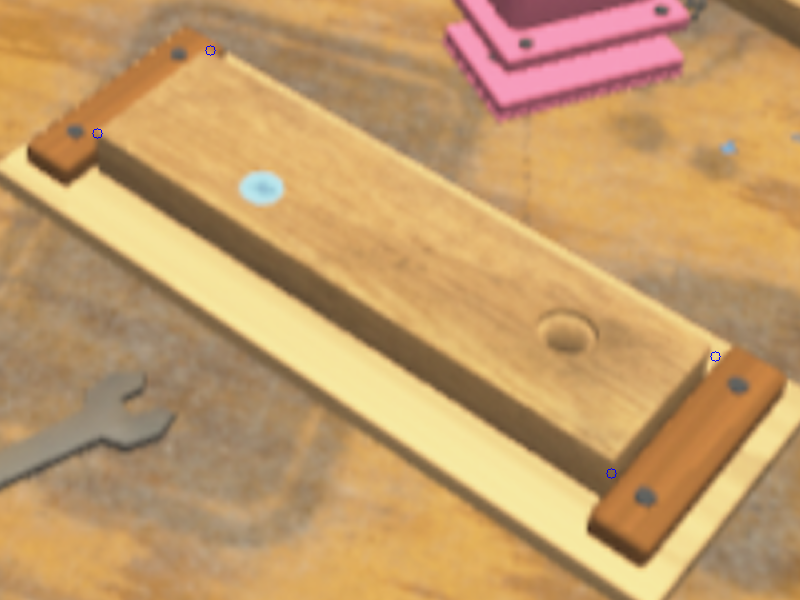

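Run:
```python
from h import *
from scipy.optimize import least_squares
P=[]
for n,o,L in(("top",(280,185),{(-1,-1):(618,213),(-1,1):(585,82),(1,-1):(148,326),(1,1):(113,190)}),
             ("scene",(235,235),{(-1,-1):(612,466),(-1,1):(710,348),(1,-1):(98,141),(1,1):(222,52)})):
    p=env.get_image(n)
    for k,x in L.items():P.append((k,ray(p,np.array(x)/4+o,.038)[:2]))
w=env.get_image("wrist")
E=[(s,ray(w,np.array(x)/1.4,.038)[:2]) for s,x in((-1,(321,1)),(-1,(330,195)),(1,(464,1)),(1,(461,195)))]
def f(t,full=False):
    u=np.array([np.cos(t[2]),np.sin(t[2])]);v=np.array([u[1],-u[0]]);c=t[:2];r=[]
    for (a,b),X in P:
        d=X-c;r+=[d@u-a*.1325,d@v-b*.0375]
    for s,X in E:r.append(2*((X-c)@v-s*.0375))
    return np.array(r)
r=least_squares(f,[.4925,-.0165,np.radians(96.6)]);t=r.x
print(t[:2],np.degrees(t[2]));print(np.round(f(t)*1000,1))
u=np.array([np.cos(t[2]),np.sin(t[2])]);A=t[:2]-.08*u
s=env.observe();R=s["tool_rot"];print("target",A,u,(R.T@(np.r_[A,.115]-s["position"]))*100,np.degrees(np.arctan2(R[1,0],R[0,0])))
```

```text
[ 0.49576751 -0.01613865] 97.20988371252714
[ 2.8 -0.2 -0.8 -1.3 -0.2 -1.1  0.1 -0.2  2.3 -1.8  3.7 -2.4 -2.9 -5.1
 -4.9  0.9  0.5  2.2  0.4  2.5]
target [ 0.50580786 -0.09550609] [-0.12550437  0.99209307] [-0.25945723  0.43026411 10.70865629] 96.58668877162737
```

Run:
```python
from h import *
s=env.observe();R=s["tool_rot"];w=env.get_image("wrist")
for z in(0,.01,.02,.03):
  for x in(-.03,.03):
    for y in (.05,):
      X=s["position"]+R@np.array([y,x,.0625-z]);print(z,x,y,proj(w,X)*1.4)
```

```text
0 -0.03 0.05 [300.59518831 201.34992128]
0 0.03 0.05 [472.78615185 201.35376202]
0.01 -0.03 0.05 [295.8218433  204.00474652]
0.01 0.03 0.05 [477.52511405 204.00932295]
0.02 -0.03 0.05 [290.49033284 206.97001061]
0.02 0.03 0.05 [482.81833685 206.97547358]
0.03 -0.03 0.05 [284.49667476 210.30354605]
0.03 0.03 0.05 [488.76909785 210.31008731]
```

move_arm:
  plan:
    - [0,0,-0.6,0,0.4,3,-1]
    - [0,0,-0.6,0,0.4,6,-1]
    - [0,0,-0.6,-0.2,0.4,8.5,-1]
    - [0,0,-0.6,-0.2,0.4,10,-1]
    - [0,0,-0.6,-0.2,0.4,10.7,-1]

```text
time_s: 6.05
position: [0.505, -0.0952, 0.1137]
tool_rot: [[-0.124, 0.992, -0.002], [0.992, 0.124, 0.001], [0.001, -0.002, -1.0]]
ft_force: [-1.0, -0.2, -2.8]
grip_width: 0.0329
gripper_force: 63.0
```

move_arm:
  plan:
    - [0,0,0,0,0,0,-1]
    - [0,0,0,0,0,0,-1]
    - [0,0,0,0,0,0,-1]

```text
time_s: 6.35
position: [0.5059, -0.0956, 0.116]
tool_rot: [[-0.124, 0.992, 0.002], [0.992, 0.124, -0.001], [-0.001, 0.002, -1.0]]
ft_force: [0.3, -0.5, -1.6]
grip_width: 0.0332
gripper_force: 63.0
```

move_arm:
  plan:
    - [0,0,0,0,0,0.4,-1]
    - [0,0,0,0,0,0.8,-1]
    - [0,0,0,0,0,1.2,-1]
    - [0,0,0,0,0,1.5,-1]
    - [0,0,0,0,0,1.5,-1]

```text
time_s: 6.85
position: [0.5054, -0.0955, 0.1]
tool_rot: [[-0.124, 0.992, -0.0], [0.992, 0.124, 0.0], [0.0, -0.0, -1.0]]
ft_force: [-1.6, 0.0, 2.7]
grip_width: 0.0336
gripper_force: 63.6
```

move_arm:
  plan:
    - [0,0,0,0,0,0.1,-1]
    - [0,0,0,0,0,0.2,-1]
    - [0,0,0,0,0,0.3,-1]
    - [0,0,0,0,0,0.3,-1]
    - [0,0,0,0,0,0.3,-1]

```text
time_s: 7.35
position: [0.5054, -0.0955, 0.0971]
tool_rot: [[-0.124, 0.992, -0.0], [0.992, 0.124, -0.0], [-0.0, -0.0, -1.0]]
ft_force: [-3.5, -0.1, 4.5]
grip_width: 0.0336
gripper_force: 63.7
```

move_arm:
  plan:
    - [0,0,0,0,0,0.1,-1]
    - [0,0,0,0,0,0.1,-1]
    - [0,0,0,0,0,0.1,-1]

```text
time_s: 7.65
position: [0.5054, -0.0955, 0.096]
tool_rot: [[-0.124, 0.992, -0.0], [0.992, 0.124, -0.0], [-0.0, -0.0, -1.0]]
ft_force: [-3.2, 0.7, 5.5]
grip_width: 0.0333
gripper_force: 63.8
```

Run:
```python
from h import *
for i in range(3):
    p=env.get_image("scene");s=env.observe();print(s["position"],s["ft_force"])
save(p,"s3.png")
im=p["color"][:,:,::-1][200:350,250:450];cv2.imwrite("pics/s3.png",cv2.resize(im,None,fx=4,fy=4,interpolation=cv2.INTER_CUBIC))
```

```text
[ 0.50534796 -0.09548903  0.09604957] [-3.71285747  0.32963806  4.49116291]
[ 0.50537101 -0.09549551  0.09605403] [-3.62991693 -0.44736824  6.15002367]
[ 0.50535163 -0.09547062  0.09605216] [-4.16279296  0.04389511  4.72312189]
```

View pics/s3.png

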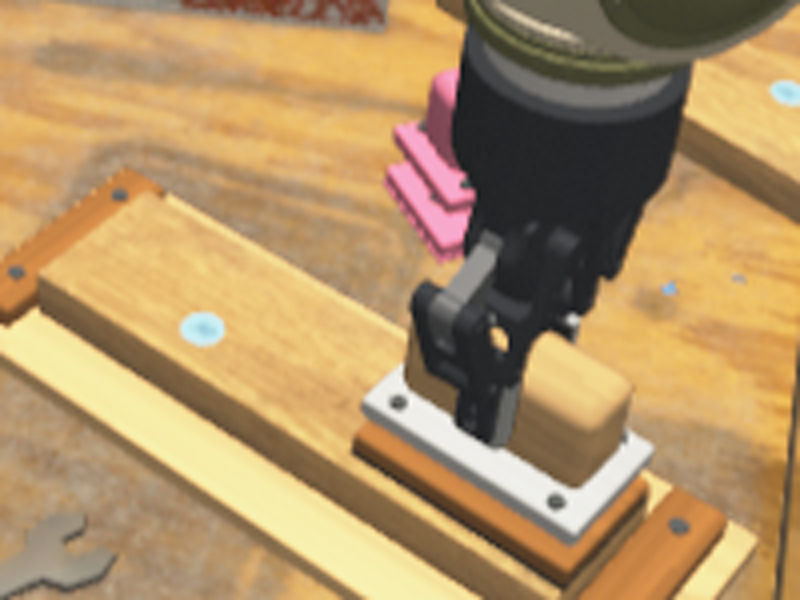

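The block sits lengthwise at the hole end, sole flat on the board and just inside the end at about (570,575). Force is about 8 N on the spring. Start the stroke.

move_arm:
  plan:
    - [0,0,0,0.2,0,0,-1]
    - [0,0,0,0.5,0,0,-1]
    - [0,0,0,0.8,0,0,-1]
    - [0,0,0,1.1,0,0,-1]
    - [0,0,0,1.4,0,0,-1]

```text
time_s: 8.3
position: [0.5041, -0.0816, 0.0962]
tool_rot: [[-0.124, 0.992, 0.001], [0.992, 0.124, -0.001], [-0.001, 0.001, -1.0]]
ft_force: [-0.4, -3.8, 5.4]
grip_width: 0.0333
gripper_force: 64.0
```

move_arm:
  plan:
    - [0,0,0,0.3,0,0,-1]
    - [0,0,0,0.6,0,0,-1]
    - [0,0,0,0.9,0,0,-1]
    - [0,0,0,1.2,0,0,-1]
    - [0,0,0,1.5,0,0,-1]

```text
time_s: 8.8
position: [0.502, -0.0666, 0.0961]
tool_rot: [[-0.124, 0.992, 0.001], [0.992, 0.124, -0.001], [-0.001, 0.001, -1.0]]
ft_force: [-0.9, -4.9, 5.3]
grip_width: 0.0335
gripper_force: 64.0
```

move_arm:
  plan:
    - [0,0,0,0.3,0,0,-1]
    - [0,0,0,0.6,0,0,-1]
    - [0,0,0,0.9,0,0,-1]
    - [0,0,0,1.2,0,0,-1]
    - [0,0,0,1.5,0,0,-1]

```text
time_s: 9.3
position: [0.5002, -0.0517, 0.0962]
tool_rot: [[-0.124, 0.992, 0.001], [0.992, 0.124, -0.0], [-0.001, 0.001, -1.0]]
ft_force: [-0.4, -4.0, 4.9]
grip_width: 0.0335
gripper_force: 64.0
```

move_arm:
  plan:
    - [0,0,0,0.3,0,0,-1]
    - [0,0,0,0.6,0,0,-1]
    - [0,0,0,0.9,0,0,-1]
    - [0,0,0,1.2,0,0,-1]
    - [0,0,0,1.5,0,0,-1]

```text
time_s: 9.8
position: [0.4982, -0.0368, 0.0961]
tool_rot: [[-0.124, 0.992, 0.001], [0.992, 0.124, -0.0], [-0.0, 0.0, -1.0]]
ft_force: [-0.8, -4.6, 4.6]
grip_width: 0.0333
gripper_force: 64.0
```

move_arm:
  plan:
    - [0,0,0,0.3,0,0,-1]
    - [0,0,0,0.6,0,0,-1]
    - [0,0,0,0.9,0,0,-1]
    - [0,0,0,1.2,0,0,-1]
    - [0,0,0,1.5,0,0,-1]

```text
time_s: 10.3
position: [0.4963, -0.0219, 0.0961]
tool_rot: [[-0.124, 0.992, 0.0], [0.992, 0.124, -0.0], [-0.0, 0.0, -1.0]]
ft_force: [0.5, -4.7, 4.9]
grip_width: 0.0333
gripper_force: 64.0
```

move_arm:
  plan:
    - [0,0,0,0.3,0,0,-1]
    - [0,0,0,0.6,0,0,-1]
    - [0,0,0,0.9,0,0,-1]
    - [0,0,0,1.2,0,0,-1]
    - [0,0,0,1.5,0,0,-1]

```text
time_s: 10.8
position: [0.4945, -0.007, 0.0961]
tool_rot: [[-0.124, 0.992, 0.0], [0.992, 0.124, -0.0], [-0.0, 0.0, -1.0]]
ft_force: [-0.5, -4.6, 5.7]
grip_width: 0.0329
gripper_force: 64.0
```

move_arm:
  plan:
    - [0,0,0,0.3,0,0,-1]
    - [0,0,0,0.6,0,0,-1]
    - [0,0,0,0.9,0,0,-1]
    - [0,0,0,1.2,0,0,-1]
    - [0,0,0,1.5,0,0,-1]

```text
time_s: 11.3
position: [0.4926, 0.0079, 0.0961]
tool_rot: [[-0.124, 0.992, 0.0], [0.992, 0.124, -0.0], [-0.0, 0.0, -1.0]]
ft_force: [-1.0, -3.9, 4.3]
grip_width: 0.0335
gripper_force: 64.0
```

move_arm:
  plan:
    - [0,0,0,0.3,0,0,-1]
    - [0,0,0,0.6,0,0,-1]
    - [0,0,0,0.9,0,0,-1]
    - [0,0,0,1.2,0,0,-1]
    - [0,0,0,1.5,0,0,-1]

```text
time_s: 11.8
position: [0.4906, 0.0228, 0.0961]
tool_rot: [[-0.124, 0.992, 0.0], [0.992, 0.124, -0.0], [-0.0, 0.0, -1.0]]
ft_force: [-0.9, -4.2, 6.2]
grip_width: 0.0337
gripper_force: 64.0
```

move_arm:
  plan:
    - [0,0,0,0.3,0,0,-1]
    - [0,0,0,0.6,0,0,-1]
    - [0,0,0,0.9,0,0,-1]
    - [0,0,0,1.2,0,0,-1]
    - [0,0,0,1.5,0,0,-1]

```text
time_s: 12.3
position: [0.4887, 0.0377, 0.0961]
tool_rot: [[-0.124, 0.992, 0.0], [0.992, 0.124, -0.0], [-0.0, 0.0, -1.0]]
ft_force: [-0.1, -5.0, 5.9]
grip_width: 0.0333
gripper_force: 64.0
```

Run:
```python
from h import *
s=env.observe();print(s["position"],s["ft_force"])
w=env.get_image("wrist");save(w,"w4.png",1.4)
u=np.array([-.1255,.9921]);v=np.array([u[1],-u[0]]);c=np.array([.4958,-.0161])
for b in(-1,1):print(proj(w,[*(c+.1325*u+b*.0375*v),.038])*1.4)
```

```text
[0.48873766 0.03766992 0.09605744] [-0.05844159 -4.95483256  5.91465375]
[272.26204234 114.85461118]
[502.0989823  114.58947519]
```

View pics/w4.png

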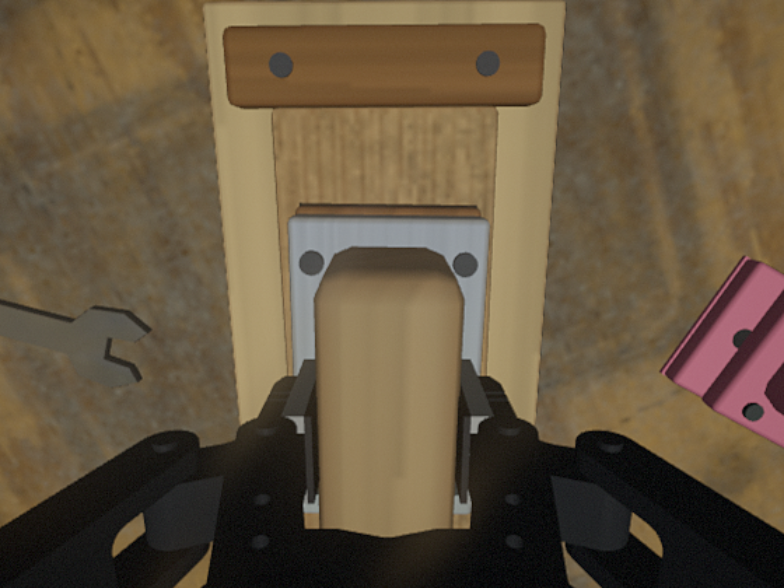

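Run:
```python
from h import *
w=env.get_image("wrist")
a=ray(w,np.array((387,107))/1.4,.038);b=ray(w,np.array((387,204.5))/1.4,.038);print(a,b,np.linalg.norm(a-b))
```

```text
[0.47874101 0.1180843  0.038     ] [0.48265451 0.08696091 0.038     ] 0.031368463108729316
```

The view shows the dot end of the board at row 107 and the sole's front edge at row 204, a gap of about 31 mm. That leaves about 27.5 mm to draw.

move_arm:
  plan:
    - [0,0,0,0.3,0,0,-1]
    - [0,0,0,0.6,0,0,-1]
    - [0,0,0,0.9,0,0,-1]
    - [0,0,0,1.2,0,0,-1]
    - [0,0,0,1.5,0,0,-1]

```text
time_s: 12.9
position: [0.4868, 0.0525, 0.0961]
tool_rot: [[-0.124, 0.992, 0.0], [0.992, 0.124, -0.0], [-0.0, 0.0, -1.0]]
ft_force: [0.3, -4.4, 6.3]
grip_width: 0.0329
gripper_force: 64.0
```

move_arm:
  plan:
    - [0,0,0,0.3,0,0,-1]
    - [0,0,0,0.6,0,0,-1]
    - [0,0,0,0.9,0,0,-1]
    - [0,0,0,1.15,0,0,-1]
    - [0,0,0,1.25,0,0,-1]

```text
time_s: 13.4
position: [0.4852, 0.065, 0.096]
tool_rot: [[-0.125, 0.992, -0.0], [0.992, 0.125, -0.0], [-0.0, -0.0, -1.0]]
ft_force: [-1.2, -4.0, 4.2]
grip_width: 0.0333
gripper_force: 64.0
```

Run:
```python
from h import *
s=env.observe();print(s["position"],s["ft_force"])
w=env.get_image("wrist");im=w["color"][90:190,150:400,::-1];cv2.imwrite("pics/w5.png",cv2.resize(im,None,fx=3,fy=3,interpolation=cv2.INTER_CUBIC))
```

```text
[0.48521763 0.06501389 0.09603608] [-1.20978279 -4.00916034  4.17447334]
```

View pics/w5.png

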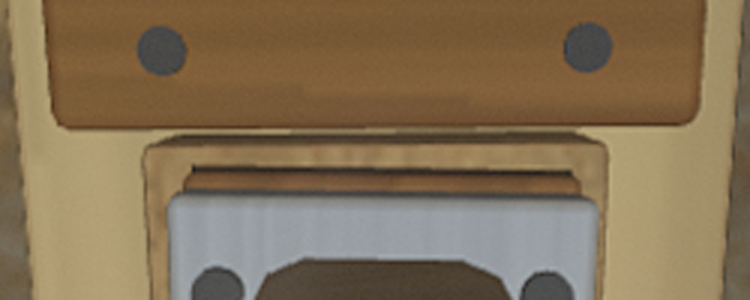

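The board's top face still shows about 3.8 mm beyond the sole, so draw 1 mm more and lift straight off.

move_arm:
  plan:
    - [0,0,0,0.1,0,0,-1]
    - [0,0,0,0.1,0,0,-1]
    - [0,0,0,0.1,0,0,-1]

```text
time_s: 13.75
position: [0.4851, 0.0659, 0.096]
tool_rot: [[-0.124, 0.992, -0.0], [0.992, 0.124, -0.0], [-0.0, -0.0, -1.0]]
ft_force: [0.7, -3.0, 3.9]
grip_width: 0.0335
gripper_force: 64.0
```

move_arm:
  plan:
    - [0,0,0,0,0,-0.5,-1]
    - [0,0,0,0,0,-1.5,-1]
    - [0,0,0,0,0,-3.5,-1]
    - [0,0,0,0,0,-6,-1]
    - [0,0,0,0,0,-8,-1]

```text
time_s: 14.25
position: [0.4845, 0.0663, 0.1771]
tool_rot: [[-0.125, 0.992, -0.002], [0.992, 0.125, 0.001], [0.001, -0.002, -1.0]]
ft_force: [0.0, -0.2, -3.1]
grip_width: 0.0331
gripper_force: 62.9
```

move_arm:
  plan:
    - [0,0,0,3,0.1,0,-1]
    - [0,0,0,7,0.3,0,-1]
    - [0,0,0,11.5,0.6,0,-1]
    - [0,0,0,16,0.8,0,-1]
    - [0,0,0,20,1,0,-1]

```text
time_s: 14.75
position: [0.4688, 0.2677, 0.1759]
tool_rot: [[-0.125, 0.992, -0.002], [0.992, 0.125, 0.0], [0.0, -0.002, -1.0]]
ft_force: [0.9, -1.0, -2.6]
grip_width: 0.0329
gripper_force: 63.1
```

move_arm:
  plan:
    - [0,0,0,0.5,0,0,-1]
    - [0,0,0,0.5,0,3,-1]
    - [0,0,0,0.5,0,6,-1]
    - [0,0,0,0.5,0,8,-1]
    - [0,0,0,0.5,0,9,-1]

```text
time_s: 15.25
position: [0.4683, 0.27, 0.0843]
tool_rot: [[-0.124, 0.992, -0.005], [0.992, 0.124, -0.001], [-0.001, -0.005, -1.0]]
ft_force: [-0.3, 0.9, -2.6]
grip_width: 0.0335
gripper_force: 62.9
```

move_arm:
  plan:
    - [0,0,0,0,0,0,-1]
    - [0,0,0,0,0,0,-1]

```text
time_s: 15.45
position: [0.47, 0.2705, 0.0868]
tool_rot: [[-0.124, 0.992, 0.001], [0.992, 0.124, 0.0], [0.0, 0.001, -1.0]]
ft_force: [-0.1, -0.1, -2.1]
grip_width: 0.0332
gripper_force: 62.9
```

move_arm:
  plan:
    - [0,0,0,0,0,0.8,-1]
    - [0,0,0,0,0,1.5,-1]
    - [0,0,0,0,0,2,-1]
    - [0,0,0,0,0,2.2,-1]
    - [0,0,0,0,0,2.2,-1]

```text
time_s: 15.95
position: [0.4695, 0.2704, 0.0639]
tool_rot: [[-0.124, 0.992, -0.001], [0.992, 0.124, -0.0], [-0.0, -0.001, -1.0]]
ft_force: [0.2, -0.1, -2.3]
grip_width: 0.0336
gripper_force: 63.2
```

move_arm:
  plan:
    - [0,0,0,0,0,0,-1]
    - [0,0,0,0,0,0,-1]

```text
time_s: 16.15
position: [0.4698, 0.2705, 0.0642]
tool_rot: [[-0.124, 0.992, 0.0], [0.992, 0.124, 0.0], [0.0, 0.0, -1.0]]
ft_force: [-0.3, 0.0, -2.4]
grip_width: 0.0337
gripper_force: 63.1
```

move_arm:
  plan:
    - [0,0,0,0,0,0.05,-1]
    - [0,0,0,0,0,0.1,-1]
    - [0,0,0,0,0,0.15,-1]
    - [0,0,0,0,0,0.15,-1]
    - [0,0,0,0,0,0.15,-1]

```text
time_s: 16.65
position: [0.4698, 0.2705, 0.0627]
tool_rot: [[-0.124, 0.992, 0.001], [0.992, 0.124, 0.0], [0.0, 0.001, -1.0]]
ft_force: [-0.7, -0.9, 1.5]
grip_width: 0.0335
gripper_force: 63.6
```

move_arm:
  plan:
    - [0,0,0,0,0,0,-0.1]
    - [0,0,0,0,0,0,0.2]
    - [0,0,0,0,0,0,0.6]
    - [0,0,0,0,0,0,1]
    - [0,0,0,0,0,0,1]

```text
time_s: 17.15
position: [0.4697, 0.2704, 0.0625]
tool_rot: [[-0.124, 0.992, -0.0], [0.992, 0.124, -0.0], [-0.0, -0.0, -1.0]]
ft_force: [0.4, 1.0, 0.8]
grip_width: 0.0852
gripper_force: 0.0
```

move_arm:
  plan:
    - [0,0,0,0,0,0,1]
    - [0,0,0,0,0,-2,1]
    - [0,0,0,0,0,-6,1]
    - [0,0,0,0,0,-10,1]
    - [0,0,0,0,0,-13,1]

```text
time_s: 17.65
position: [0.4699, 0.2705, 0.195]
tool_rot: [[-0.124, 0.992, 0.002], [0.992, 0.124, 0.001], [0.0, 0.002, -1.0]]
ft_force: [-0.5, -0.5, -0.1]
grip_width: 0.0856
gripper_force: 0.0
```

move_arm:
  plan:
    - [0,0,0,0,0,0,1]
    - [0,0,0,0,0,0,1]
    - [0,0,0,0,0,0,1]

```text
time_s: 17.95
position: [0.4691, 0.2702, 0.1913]
tool_rot: [[-0.124, 0.992, -0.002], [0.992, 0.124, -0.001], [-0.0, -0.002, -1.0]]
ft_force: [-0.1, 0.0, -0.7]
grip_width: 0.0858
gripper_force: 0.0
```

Run:
```python
from h import *
s=env.observe();print(s["position"],s["ft_force"],s["grip_width"])
w=env.get_image("wrist");save(w,"w6.png",1)
```

```text
[0.46910418 0.27024194 0.19126151] [-0.12609897  0.03147644 -0.68861726] 0.08583900480872887
```

View pics/w6.png

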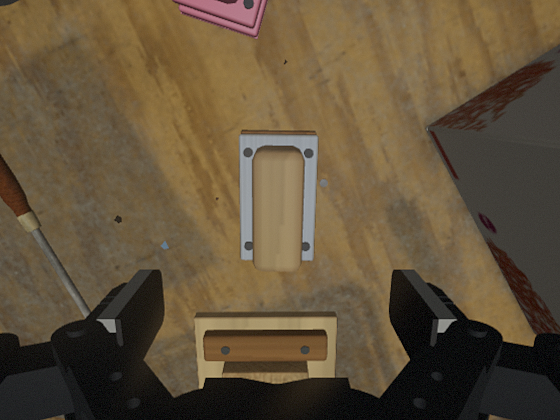

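The sander stands upright on the bench at (278,200), clear of the jig (whose end begins at row 313), and the gripper is open above it.

```bash
python3 -c "
from rig import env
print(env.close_job())"
```

```text
the job is handed in; nothing more can be done
None
```

The board was sanded in one slow stroke at about half spring travel, from the hole end to the dot end. The sander is back on the bench, sole down and released, and the job is handed in.

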